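# Clear the board holder and hold its sprung jaw open at the cursor

### The job

A brush and a spatula have been left lying across the rods of the circuit-board holder, in the way of its sprung jaw. Lay both flat in the tool tray, the spatula along the long compartment and the brush along the shorter one beside it, and let go of them; then pull the sprung jaw open until its pointer lines up with the cursor on the rule, and finish while still holding it there with the gripper so that the next board can be dropped in (if it is let go, it springs shut). Leave the cursor and the other things on the bench where they are.

Things in the scene. Friction and masses are not known exactly. Their poses are not given: they have to be found in the camera images.
- holder: Circuit-board holder fixed to the bench: dark base plate 370 x 160 x 10 mm; two steel rods (10 mm, tops 41 mm above the bench) along its x axis at y = -45 and +45 mm; between them a spring tube, top 24 mm; end block (inner face x = -158, top 52 mm); grey fixed jaw (inner face x = +135, top 58 mm); rule along its +y edge. Origin: on the bench, below the middle of the rods. x: end block to fixed jaw; z up.
- jaw (a joint): Opening of the sprung jaw, m: 0 = shut (against its stop, 49 mm from the fixed jaw, crossbar centre at holder x = +75 mm), up to 0.12 as it is pulled along the holder's -x, away from the fixed jaw. A spring pulls it shut: 5 N when shut plus 50 N/m (10 N at 0.10), little friction; it springs shut when let go.
- jaw_handle (a point): Grip point of the sprung jaw, moving with it: middle of its steel bridge handle's round bar, 12 mm in diameter, 64 mm long, along the holder's y axis, centre 90 mm above the bench, on posts at y = -38 and +38 mm. Below it the jaw is a grey crossbar 22 mm (along x) x 112 mm, top 58 mm above the bench: 26 mm free under the bar. Axes as the holder's.
- jaw_pointer (a point): Tip of the small dark steel pointer that sticks out sideways from the sprung jaw over the rule: 73 mm to the +y side of the handle bar's middle, at the same x, 21.5 mm above the bench. Axes as the holder's.
- cursor_mark (a point): Tip of the cursor, the mark: a brass saddle 24 x 16 x 10 mm on the rule's outer edge, its nose and dark line pointing inwards to the path of the jaw's pointer. It lines up when the pointer tip has the same holder x as this point (the tips then meet). Set 55 to 100 mm from the shut jaw's pointer, towards holder -x; it stays put unless knocked. Axes as the holder's.
- brush: Flat brush 160 mm long, 50 g: light wooden handle 20 mm wide, 14 mm thick (x -80 to +20 mm), steel ferrule 26 mm wide, 14 mm thick (to +47), black bristles 26 mm wide (to +80). Origin: mid-length on its flat underside; x axis from handle to bristles, z up. Starts flat across both rods, roughly square to them.
- spatula: Spatula 205 mm long, 90 g: dark wooden grip 20 mm wide, 14 mm thick with its steel (x -95 to +27 mm), blade 3 mm thick, 18 to 26 mm wide (to +110). Origin: near its balance point on its flat underside; x axis from grip to blade tip, z up. Starts flat across both rods, about 70 mm from the brush; either may be nearer the jaw.
- long_bay (a point): Middle of the floor of the tray's long compartment, for the spatula: 250 mm long (point's x axis), 74 mm wide (y axis); floor 4 mm above the bench, walls 4 mm thick, rising 14 mm above the floor. The grey plastic tray, 258 x 160 mm, stands fast on the bench. z up.
- short_bay (a point): Middle of the floor of the tray's shorter compartment beside the long one, for the brush: 198 mm long (point's x axis), 74 mm wide (y axis), same floor and walls. z up. A small third compartment at its end holds screws.
- board: Bystander: the next circuit board, green, 150 x 100 mm, 25 mm high with its parts, flat on the bench to one side. Origin: middle of its underside.
- meter: Bystander: black and grey multimeter, 160 x 80 x 48 mm, lying on the bench to one side. Origin: middle of its underside.
- cleaner: Bystander: spray can, 60 mm in diameter, 150 mm tall, standing beyond holder and tray. Origin: middle of its underside.
- solder: Bystander: spool of solder, 58 mm in diameter, 40 mm high, standing beyond holder and tray. Origin: middle of its underside.
There are look-alikes about, which are no part of the job. Leave any red look-alike of the brush alone. What is shaped like the spatula but red is not meant.

How it is judged:
On the way:
1. brush flat in the short compartment and spatula flat in the long one, both let go and at rest (x of brush in the frame of short_bay between -0.022 and 0.022 m and y of brush in the frame of short_bay between -0.028 and 0.028 m and z of brush in the frame of short_bay below 0.005 m and angle between each of brush, spatula's own z axis and vertical below 0.05 rad and angle between the x axis of brush and the x axis of short_bay, either way round below 0.3 rad and contact force between each of brush, spatula and the fingers below 0.1 N and linear speed of each of brush, spatula below 0.02 m/s and x of spatula in the frame of long_bay between -0.034 and 0.034 m and y of spatula in the frame of long_bay between -0.028 and 0.028 m and z of spatula in the frame of long_bay below 0.005 m and angle between the x axis of spatula and the x axis of long_bay, either way round below 0.3 rad), for 0.2 s.
At the end, for the whole second after the job is handed in: Through the last second the pointer is within 5 mm of the cursor, the jaw still, over 3 N between fingers and jaw and no loose thing on it; brush in short, spatula in long compartment: on the floor, flat (0.05 rad), along it (0.3 rad), within 28 mm of its middle line, untouched, at rest (all of step 1 and x of jaw_pointer in the frame of cursor_mark between -0.005 and 0.005 m and velocity of joint jaw between -0.01 and 0.01 m/s and contact force between jaw and the fingers above 3 N and contact force between jaw and brush below 0.2 N and contact force between jaw and spatula below 0.2 N and contact force between jaw and board below 0.2 N and contact force between jaw and meter below 0.2 N and contact force between jaw and cleaner below 0.2 N and contact force between jaw and solder below 0.2 N); the arm keeps its last pose, push and grip.
It fails at once if the cursor is knocked more than 4 mm from its setting (distance of cursor_mark from where it was at the start of the episode above 0.004 m).
It fails at once if a bystander (board, multimeter, spray can, solder spool) is moved more than 30 mm (distance of any of board, meter, cleaner, solder from where it was at the start of the episode above 0.03 m).
It also fails if it takes over 70 s, if anything falls off the work surface, if the arm or the gripper's body presses on something with over 40 N, if the wrist force passes 120 N, or if a joint passes its speed limit or range.

### The arm

A 6-joint arm with a two-finger parallel gripper is mounted at the origin on the work surface. World frame = base frame: x ahead of the robot, y to its left, z up, the work surface at z = 0. Lengths are in m, angles in rad, forces in N, time in s.
With the tool pointing down it reaches from about 0.425 to 0.95 m from the base axis. Payload 3.5 kg.
Tool frame: the origin (TCP) lies on the centre line of the jaws, within the pads' length; the fingertips stand ahead of it and the grasp point (between the pads) lies 11 mm behind it (tips_ahead is the z of the fingertips in the tool frame, in m); z points along the fingers, y is the direction in which the jaws open and shut (so a half turn about z gives the same grasp; the last joint's range is limited). The gripper opens to 85 mm and grips with 20 to 120 N. Pads are 22 mm wide; open, the fingers measure 114 mm over their backs; the gripper's body (76 mm by 85 mm) begins 54 mm behind the grasp point. The pads swing forward as they close: fully open they stand 13 mm farther back than shut.
Start: joints at [-1.468, 0.286, 1.577, -0, 1.279, -0.15], TCP at [0.169, -0.654, 0.239] pointing down, gripper open.
Joint ranges: [-2.77, 2.77], [-0.9, 2.22], [0.21, 2.48], [-1.53, 4.67], [0.24, 2.81], [-2.84, 2.84]. Speed limits (rad/s): [2.79, 2.79, 3.14, 3.14, 3.14, 3.14].

### API

Orientations are given as a unit quaternion [x, y, z, w].
In Python, from plant import * gives the robot as it stands. The module is installed in compiled form; this text tells all that it offers.
- The arm moves only by the tool move_arm, never from a script. Its arguments are lists of equal length, an entry for each row: "linear": the shift along the world's x, y, z in m, a list of three; "twist": the turn, a rotation vector about the world's x, y, z in degrees, a list of three. A call has 1 to 20 rows; each row shifts and turns the pose as measured when the row begins; what a row does not reach is not made up. A row lasts 1/12 s, in which the tool goes at most 41.7 mm and 7.16 degrees, less where a joint would pass 70% of its speed; a pose out of reach is approached as far as the arm can. A call is refused whole if a number of a shift passes 0.0417 or a number of a turn 7.16, either way. A call with a gripper value outside its range is refused whole. "grip" is the opening, from 0 (shut) to 1 (fully open), set as the call begins (left out, the last holds). The fingers move at their own pace and stop on an object; "force" is the grip in N (left out, the last holds). Time passes only in rows, so rows that do not move let the fingers close. It gives the time, the measured TCP pose, the force and the opening at its end, in the units of the state.
- get_state(): the state, without advancing time (a new reading comes with each control period).
- read_camera(name): name is "scene" or "top" or "wrist"; returns a dict with "img" (420x560x3 uint8, blue, green, red), "depth" (420x560 float32, m along the optical axis (not along the pixel's ray), 0 where there is no reading), "fx", "fy", "cx", "cy" (pixels), "rvec" (rotation vector, rad) and "tvec" (3), from world to camera coordinates, as OpenCV has them. Camera axes: x right, y down, z forward; pixel columns grow to the right and rows downward; lengths in m; the calibration is good to about 2 mm. A picture is of the moment at which its call begins.
- sign_off(): hands the job in, once; it reports no verdict.
The state is a dict: "time": time; "qpos": joint angles; "dq": joint speeds; "joint_efforts": joint torques, N m; "eef_pos": TCP position; "tcp_rot": TCP orientation; "contact_force": force on the tool from outside, world axes, zero at the start; "wrist_torque": the same for the moment, N m; "opening": opening from 0.0 (shut) to 1.0 (fully open).
Only numpy, scipy, OpenCV 4.12 (cv2) and the standard library are available. Lean on these libraries where they do the work, as an engineer would, in place of code of your own. Each camera call takes 0.05 s, during which the arm holds its last target.

## Working session

There is one attempt and no reset: what is moved stays moved. The work goes in short steps, Python scripts to look and compute and a tool call to move; the robot and the scene stay as the last step left them, time stands still between calls to the robot, and variables do not carry over. Pictures are saved under pics/ and viewed, and the job is handed in when it is done.

Besides the shell and the picture viewer there is one more tool, called after "Call:" as name(argument=value, ...) on one line, values as JSON. move_arm: Moves the arm, as the interface text tells. Its arguments: {"type":"object","properties":{"linear":{"type":"array","items":{"type":"array","items":{"type":"number"}}},"twist":{"type":"array","items":{"type":"array","items":{"type":"number"}}},"grip":{"type":"number"},"force":{"type":"number"}},"required":["linear","twist"]}

```bash
mkdir -p pics
cat > h.py <<'E'
from plant import *
import numpy as np, cv2
def cam(n):
    c=read_camera(n); R=cv2.Rodrigues(np.array(c["rvec"],float))[0]; c["R"]=R; c["t"]=np.array(c["tvec"],float).ravel(); return c
def ray(c,u,v,z):
    d=c["R"].T@np.array([(u-c["cx"])/c["fx"],(v-c["cy"])/c["fy"],1]); o=-c["R"].T@c["t"]
    return o+d*(z-o[2])/d[2]
def proj(c,p):
    q=c["R"]@np.array(p,float)+c["t"]; return np.array([c["fx"]*q[0]/q[2]+c["cx"],c["fy"]*q[1]/q[2]+c["cy"]])
def pts(c):
    v,u=np.mgrid[0:420,0:560]; d=c["depth"]; P=np.stack([(u-c["cx"])/c["fx"]*d,(v-c["cy"])/c["fy"]*d,d],-1)
    return (P-c["t"])@c["R"]
E
python3 - <<'E'
from h import *
for n in ("scene","top","wrist"):
    c=cam(n); cv2.imwrite(f"pics/{n}0.png",c["img"]); np.savez(f"{n}0.npz",**{k:v for k,v in c.items()})
    print(n,c["fx"],c["cx"],c["cy"],-c["R"].T@c["t"])
s=get_state(); print(s)
E
```

```text
scene 436.0378103953911 271.93471902292833 205.56637109195742 [ 1.15545459 -0.30958425  1.08671016]
top 418.7209313693138 277.5630584509555 209.58473124510763 [ 0.31641238 -0.00231558  1.51382771]
wrist 311.35335599447455 275.0346635778129 206.5103857870758 [ 0.24032616 -0.63547787  0.37224498]
{'time': 0.15, 'qpos': array([-1.46800616e+00,  2.87010387e-01,  1.57783783e+00,  2.30940020e-05,
        1.27861852e+00, -1.50020820e-01]), 'dq': array([ 0.00020991, -0.00228253, -0.00373619, -0.0009545 , -0.00071024,
       -0.00165903]), 'joint_efforts': array([ 2.68412823e-04, -4.06604290e+01, -2.93142414e+01, -1.60140544e-04,
        3.91657915e-03, -4.17911167e-06]), 'eef_pos': array([ 0.16880399, -0.65303725,  0.23823434]), 'tcp_rot': array([ 9.92021443e-01,  1.26065773e-01,  3.31779616e-05, -9.36521562e-04]), 'contact_force': array([-0.84089319,  0.32192631, -0.28306862]), 'wrist_torque': array([-0.0028789 ,  0.01813879, -0.00540039]), 'opening': 1.0018222925823699}
```

View pics/top0.png

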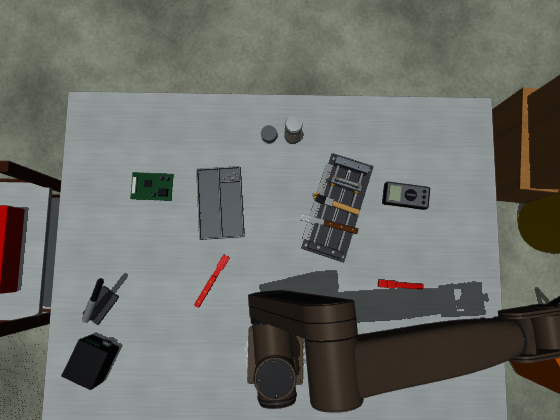

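View pics/scene0.png

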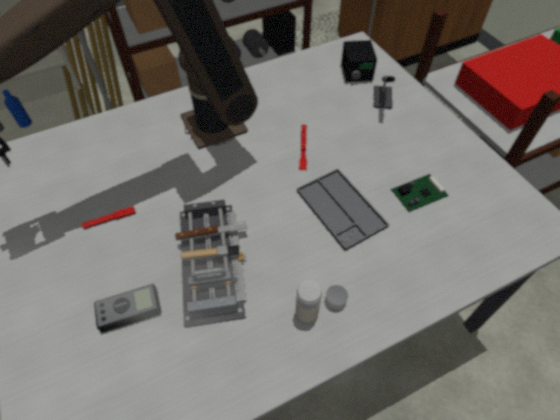

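View pics/wrist0.png

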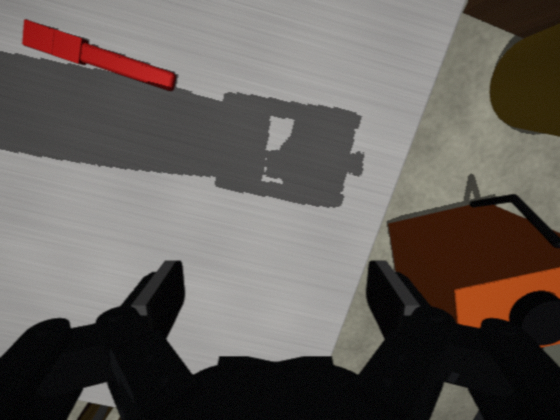

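Run:
```python
from h import *
c=np.load("top0.npz"); im=c["img"]
cv2.imwrite("pics/c1.png",cv2.resize(im[145:270,285:390],None,fx=4.7,fy=4.7,interpolation=cv2.INTER_CUBIC))
cv2.imwrite("pics/c2.png",cv2.resize(im[155:250,185:255],None,fx=6,fy=6,interpolation=cv2.INTER_CUBIC))
for u,v in [(350,160),(322,252),(347,185),(220,203),(293,130),(268,133),(153,187),(407,195)]:
    print(u,v,ray(c,u,v,0.03).round(3))
```

```text
350 160 [ 0.69  -0.259  0.03 ]
322 252 [ 0.356 -0.158  0.03 ]
347 185 [ 0.598 -0.248  0.03 ]
220 203 [0.525 0.207 0.03 ]
293 130 [ 0.799 -0.051  0.03 ]
268 133 [0.787 0.04  0.03 ]
153 187 [0.58 0.45 0.03]
407 195 [ 0.565 -0.463  0.03 ]
```

View pics/c1.png

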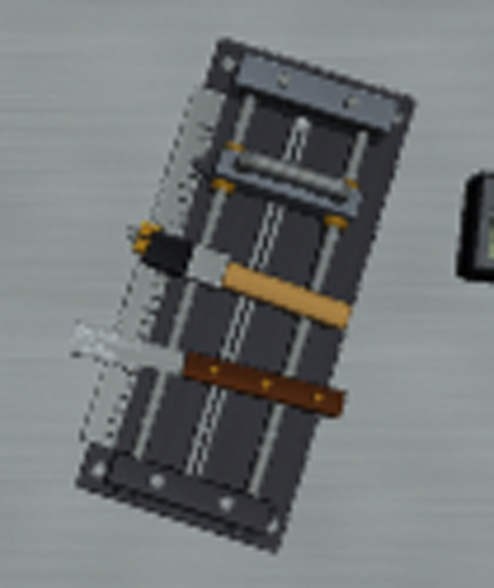

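View pics/c2.png

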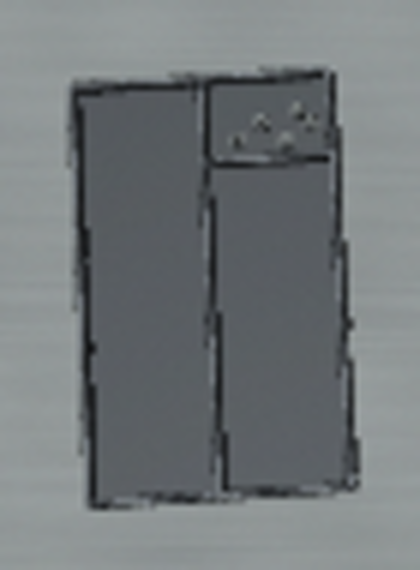

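Run:
```python
from h import *
import plant; print([k for k in dir(plant) if not k.startswith('_')])
try: print(tips_ahead)
except Exception as e: print(e)
c=np.load("top0.npz"); 
for n,(x,y),z in [("brush handle end",(348,315),.055),("brush ferr",(228,274),.055),("brush tip",(140,240),.05),("spat end",(343,403),.055),("spat grip fr",(185,366),.055),("spat tip",(78,338),.045),("handle L",(243,160),.09),("handle R",(350,190),.09)]:
    print(n,ray(c,285+x/4.7-.4,145+y/4.7-.4,z).round(3))
for (x,y) in [(75,85),(330,72),(355,487),(92,505),(208,80),(218,490),(212,160),(335,158)]:
    print("tray",ray(c,185+x/6-.4,155+y/6-.4,.018).round(3))
w=np.load("wrist0.npz"); print(w["R"].round(3))
```

```text
['Unreachable', 'get_state', 'read_camera', 'sign_off', 'tips_ahead']
0.008
brush handle end [ 0.499 -0.284  0.055]
brush ferr [ 0.528 -0.195  0.055]
brush tip [ 0.554 -0.129  0.05 ]
spat end [ 0.433 -0.28   0.055]
spat grip fr [ 0.459 -0.162  0.055]
spat tip [ 0.48  -0.083  0.045]
handle L [ 0.608 -0.201  0.09 ]
handle R [ 0.587 -0.28   0.09 ]
tray [0.652 0.296 0.018]
tray [0.662 0.142 0.018]
tray [0.41  0.12  0.018]
tray [0.397 0.276 0.018]
tray [0.656 0.216 0.018]
tray [0.407 0.201 0.018]
tray [0.607 0.211 0.018]
tray [0.609 0.137 0.018]
[[ 0.25  -0.968 -0.001]
 [-0.926 -0.24   0.291]
 [-0.282 -0.072 -0.957]]
```

Call:
move_arm(linear=[[0.026, 0.024, 0.0045], [0.026, 0.024, 0.0045], [0.026, 0.024, 0.0045], [0.026, 0.024, 0.0045], [0.026, 0.024, 0.0045], [0.026, 0.024, 0.0045], [0.026, 0.024, 0.0045], [0.026, 0.024, 0.0045], [0.026, 0.024, 0.0045], [0.026, 0.024, 0.0045], [0.026, 0.024, 0.0045], [0.026, 0.024, 0.0045], [0.026, 0.024, 0.0045], [0.026, 0.024, 0.0045], [0, 0, 0], [0, 0, 0]], twist=[[0, 0, 4.3], [0, 0, 4.3], [0, 0, 4.3], [0, 0, 4.3], [0, 0, 4.3], [0, 0, 4.3], [0, 0, 4.3], [0, 0, 4.3], [0, 0, 4.3], [0, 0, 4.3], [0, 0, 4.3], [0, 0, 4.3], [0, 0, 4.3], [0, 0, 4.3], [0, 0, 0], [0, 0, 0]], grip=0.6)

```text
time: 1.48
eef_pos: [0.5423, -0.2952, 0.2956]
tcp_rot: [0.78, 0.626, -0.002, -0.005]
contact_force: [-0.4, 0.2, 0.4]
opening: 0.602
```

```bash
cat >> h.py <<'E'
def yaw(s=None):
    from scipy.spatial.transform import Rotation as Ro
    s=s or get_state(); M=Ro.from_quat(s["tcp_rot"]).as_matrix(); return np.degrees(np.arctan2(M[1,0],M[0,0])), M[:,2]
def st():
    s=get_state(); y,z=yaw(s); print("t",round(s["time"],2),"tcp",s["eef_pos"].round(4),"yaw",round(y,2),"z",z.round(3),"F",s["contact_force"].round(1),"op",round(s["opening"],3),"q",s["qpos"].round(2))
def shot(n,f):
    c=cam(n); cv2.imwrite(f"pics/{f}.png",c["img"]); np.savez(f"{f}.npz",**c); return c
E
python3 - <<'E'
from h import *
st(); shot("wrist","w1")
E
```

```text
t 1.48 tcp [ 0.5423 -0.2952  0.2956] yaw 77.44 z [-0.01   0.006 -1.   ] F [-0.4  0.2  0.4] op 0.602 q [-0.66  0.13  1.66 -0.    1.37 -0.44]
```

View pics/w1.png

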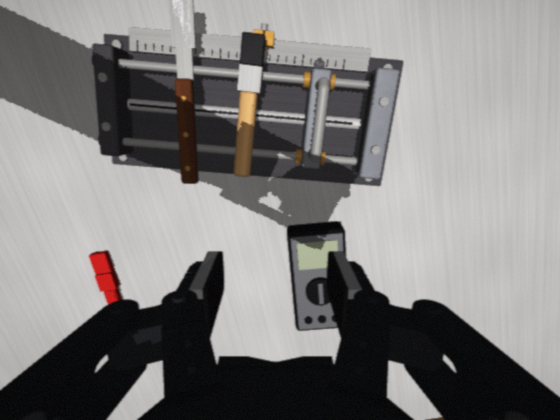

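Run:
```python
from h import *
c=np.load("w1.npz"); im=c["img"]
cv2.imwrite("pics/c3.png",cv2.resize(im[0:200,85:415],None,fx=2.4,fy=2.4,interpolation=cv2.INTER_CUBIC))
hsv=cv2.cvtColor(im,cv2.COLOR_BGR2HSV)
for n,lo,hi,z in [("brush handle",(8,90,110),(25,255,255),.055),("spat grip",(0,100,20),(12,255,110),.055)]:
    m=cv2.inRange(hsv,lo,hi); m[195:]=0
    cs,_=cv2.findContours(m,cv2.RETR_EXTERNAL,cv2.CHAIN_APPROX_NONE); k=max(cs,key=cv2.contourArea)
    P=np.array([ray(c,u,v,z)[:2] for u,v in k[:,0]],np.float32)
    r=cv2.minAreaRect(P*1000); print(n,cv2.boundingRect(k),np.round(r[0],1),np.round(r[1],1),round(r[2],1),cv2.boxPoints(r).round(0).tolist())
P=pts(c); 
for u,v in [(246,130),(187,130),(320,95),(182,30),(250,50),(264,38)]: print(u,v,P[v,u].round(4))
```

```text
brush handle (237, 92, 20, 83) [ 514.8 -239.6] [95.  19.6] 70.7 [[490.0, -281.0], [508.0, -288.0], [540.0, -198.0], [521.0, -191.0]]
spat grip (175, 79, 22, 104) [ 448.2 -223.2] [118.3  20.7] 76.0 [[424.0, -278.0], [444.0, -283.0], [473.0, -168.0], [452.0, -163.0]]
246 130 [ 0.5177 -0.2352  0.0539]
187 130 [ 0.4502 -0.2202  0.0554]
320 95 [ 0.6041 -0.2168  0.0938]
182 30 [ 0.4731 -0.115   0.0423]
250 50 [ 0.5427 -0.153   0.0515]
264 38 [ 0.5605 -0.145   0.0525]
```

View pics/c3.png

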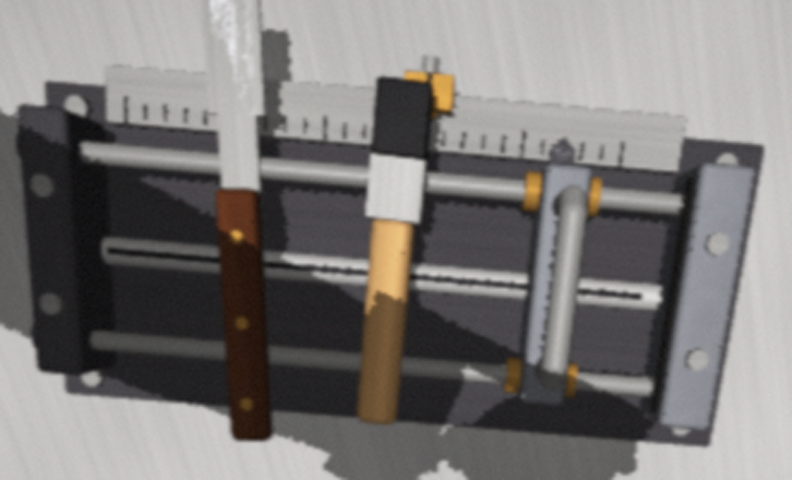

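Call:
move_arm(linear=[[-0.0022, 0.0105, -0.024], [-0.0022, 0.0105, -0.024], [-0.0022, 0.0105, -0.024], [-0.0022, 0.0105, -0.024], [-0.0022, 0.0105, -0.024], [-0.0022, 0.0105, -0.024], [-0.0022, 0.0105, -0.024], [-0.0022, 0.0105, -0.024], [0, 0, 0], [0, 0, 0]], twist=[[-0.04, -0.07, -0.84], [-0.04, -0.07, -0.84], [-0.04, -0.07, -0.84], [-0.04, -0.07, -0.84], [-0.04, -0.07, -0.84], [-0.04, -0.07, -0.84], [-0.04, -0.07, -0.84], [-0.04, -0.07, -0.84], [0, 0, 0], [0, 0, 0]], grip=0.6)

```text
time: 2.37
eef_pos: [0.5128, -0.2193, 0.0961]
tcp_rot: [0.825, 0.566, -0.002, 0.001]
contact_force: [-0.1, -0.6, 0.1]
opening: 0.597
```

Run:
```python
from h import *
st(); shot("wrist","w2")
```

```text
t 2.37 tcp [ 0.5128 -0.2193  0.0961] yaw 68.91 z [-0.002 -0.004 -1.   ] F [-0.1 -0.6  0.1] op 0.597 q [-0.58  0.19  1.97 -0.01  0.98 -0.21]
```

View pics/w2.png

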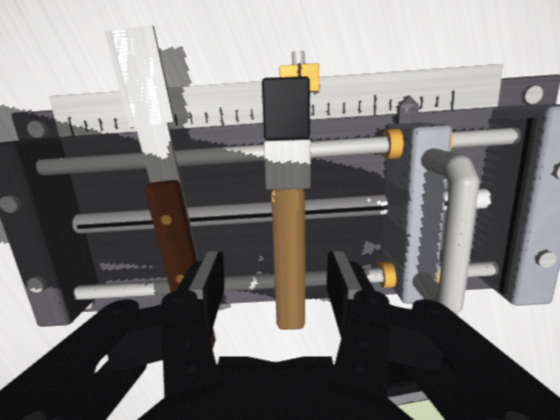

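```bash
cat >> h.py <<'E'
def rect(c,lo,hi,z,roi):
    im=c["img"]; hsv=cv2.cvtColor(im,cv2.COLOR_BGR2HSV); m=cv2.inRange(hsv,lo,hi); M=np.zeros_like(m); u0,v0,u1,v1=roi; M[v0:v1,u0:u1]=255; m&=M
    k=max(cv2.findContours(m,cv2.RETR_EXTERNAL,cv2.CHAIN_APPROX_NONE)[0],key=cv2.contourArea)
    P=np.array([ray(c,u,v,z)[:2] for u,v in k[:,0]],np.float32)*1000
    r=cv2.minAreaRect(P); print(cv2.boundingRect(k),np.round(r[0],1),np.round(r[1],1),round(r[2],1)); return m,r
E
python3 - <<'E'
from h import *
c=np.load("w2.npz")
rect(c,(8,90,70),(25,255,255),.055,(240,180,325,335))
rect(c,(0,100,20),(12,255,130),.055,(130,170,220,350))
rect(c,(18,120,150),(35,255,255),.03,(270,50,330,95))
cv2.imwrite("pics/c4.png",cv2.resize(c["img"][40:320,250:490],None,fx=2.1,fy=2.1,interpolation=cv2.INTER_CUBIC))
E
```

```text
(271, 189, 35, 140) [ 514.7 -239. ] [96.1 19.5] 71.1
(145, 181, 51, 111) [ 455.1 -198. ] [71.3 21. ] 76.2
(301, 64, 18, 27) [ 565.3 -140.4] [14.7 10.1] 71.3
```

View pics/c4.png

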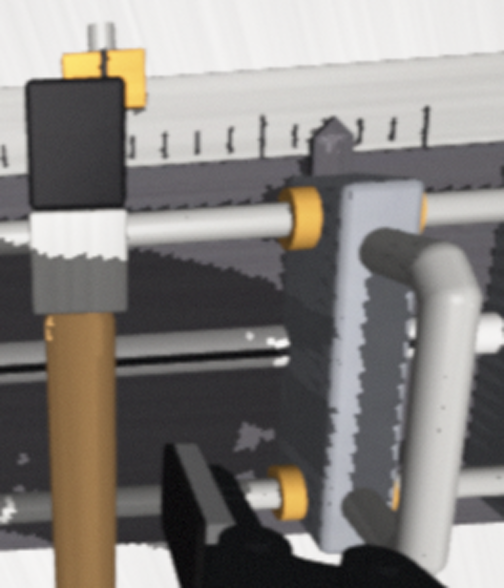

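Call:
move_arm(linear=[[0.006, 0.0045, 0], [0.006, 0.0045, 0], [0, 0, -0.015], [0, 0, -0.015], [0, 0, -0.007], [0, 0, 0], [0, 0, 0]], twist=[[0, 0, 1], [0, 0, 1], [0, 0, 0], [0, 0, 0], [0, 0, 0], [0, 0, 0], [0, 0, 0]])

```text
time: 3.0
eef_pos: [0.5351, -0.2172, 0.0706]
tcp_rot: [0.814, 0.581, 0.002, 0.012]
contact_force: [-0.1, 0.6, -0.0]
opening: 0.604
```

Run:
```python
from h import *
st(); shot("wrist","w3")
```

```text
t 3.0 tcp [ 0.5351 -0.2172  0.0706] yaw 71.08 z [ 0.018 -0.017 -1.   ] F [-0.1  0.6 -0. ] op 0.604 q [-0.56  0.26  1.94 -0.01  0.91 -0.23]
```

View pics/w3.png

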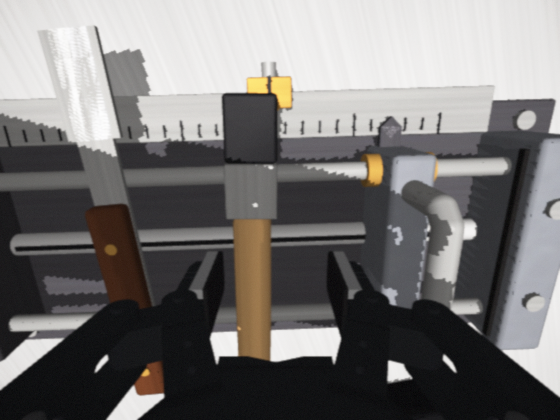

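Run:
```python
from h import *
for i in range(4):
    cam("wrist"); st()
```

```text
t 3.1 tcp [ 0.535  -0.2172  0.0707] yaw 71.07 z [ 0.018 -0.017 -1.   ] F [-0.3  0.2  0.5] op 0.602 q [-0.56  0.26  1.94 -0.01  0.91 -0.23]
t 3.15 tcp [ 0.5348 -0.2171  0.0707] yaw 71.06 z [ 0.018 -0.017 -1.   ] F [0.  0.1 0.2] op 0.602 q [-0.56  0.26  1.95 -0.01  0.91 -0.23]
t 3.2 tcp [ 0.5346 -0.217   0.0705] yaw 71.06 z [ 0.017 -0.017 -1.   ] F [ 0.6 -0.5  0.4] op 0.606 q [-0.56  0.26  1.95 -0.01  0.91 -0.23]
t 3.25 tcp [ 0.5345 -0.2169  0.0703] yaw 71.05 z [ 0.017 -0.016 -1.   ] F [ 0.  -0.1 -0.8] op 0.6 q [-0.56  0.26  1.95 -0.01  0.91 -0.23]
```

Call:
move_arm(linear=[[-0.003, 0.002, 0], [-0.003, 0.002, 0], [-0.003, 0.002, 0], [0, 0, 0], [0, 0, 0]], twist=[[0.3, 0.3, 0], [0.3, 0.3, 0], [0.3, 0.3, 0], [0, 0, 0], [0, 0, 0]])

```text
time: 3.67
eef_pos: [0.5245, -0.2104, 0.0713]
tcp_rot: [0.814, 0.581, 0.0, -0.0]
contact_force: [0.3, 0.4, -0.5]
opening: 0.603
```

Run:
```python
from h import *
st()
```

```text
t 3.67 tcp [ 0.5245 -0.2104  0.0713] yaw 71.06 z [ 0.001  0.    -1.   ] F [ 0.3  0.4 -0.5] op 0.603 q [-0.56  0.25  1.96  0.    0.93 -0.23]
```

Excellent. Down slowly and grip.

Call:
move_arm(linear=[[0, 0, -0.005], [0, 0, -0.005], [0, 0, -0.005], [0, 0, -0.004], [0, 0, 0], [0, 0, 0]], twist=[[0, 0, 0], [0, 0, 0], [0, 0, 0], [0, 0, 0], [0, 0, 0], [0, 0, 0]])

```text
time: 4.17
eef_pos: [0.524, -0.2102, 0.0495]
tcp_rot: [0.814, 0.581, 0.0, -0.001]
contact_force: [0.8, 0.2, 0.0]
opening: 0.601
```

Run:
```python
from h import *
st(); shot("wrist","w4")
```

```text
t 4.17 tcp [ 0.524  -0.2102  0.0495] yaw 71.05 z [-0.     0.001 -1.   ] F [0.8 0.2 0. ] op 0.601 q [-0.56  0.28  1.97  0.    0.89 -0.23]
```

View pics/w4.png

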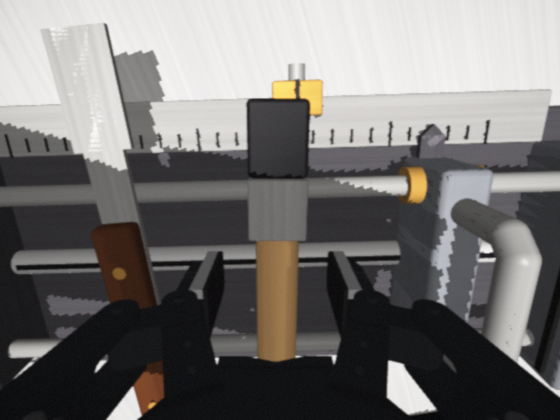

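Call:
move_arm(linear=[[0, 0, 0], [0, 0, 0], [0, 0, 0], [0, 0, 0], [0, 0, 0], [0, 0, 0], [0, 0, 0], [0, 0, 0]], twist=[[0, 0, 0], [0, 0, 0], [0, 0, 0], [0, 0, 0], [0, 0, 0], [0, 0, 0], [0, 0, 0], [0, 0, 0]], grip=0, force=50)

```text
time: 4.88
eef_pos: [0.5244, -0.2103, 0.0501]
tcp_rot: [0.814, 0.581, 0.0, -0.0]
contact_force: [-0.3, 0.0, -1.8]
opening: 0.215
```

Call:
move_arm(linear=[[0, 0, 0.008], [0, 0, 0.02], [0, 0, 0.025], [0, 0, 0.025], [0, 0, 0.025], [0, 0, 0.02], [0, 0, 0], [0, 0, 0]], twist=[[0, 0, 0], [0, 0, 0], [0, 0, 0], [0, 0, 0], [0, 0, 0], [0, 0, 0], [0, 0, 0], [0, 0, 0]])

```text
time: 5.55
eef_pos: [0.5217, -0.2086, 0.1795]
tcp_rot: [0.814, 0.581, -0.0, -0.002]
contact_force: [-0.9, 0.0, -1.2]
opening: 0.218
```

Run:
```python
from h import *
st(); shot("wrist","w5")
```

```text
t 5.55 tcp [ 0.5217 -0.2086  0.1795] yaw 71.05 z [-0.003  0.003 -1.   ] F [-0.9  0.  -1.2] op 0.218 q [-0.56  0.1   1.91  0.    1.14 -0.23]
```

View pics/w5.png

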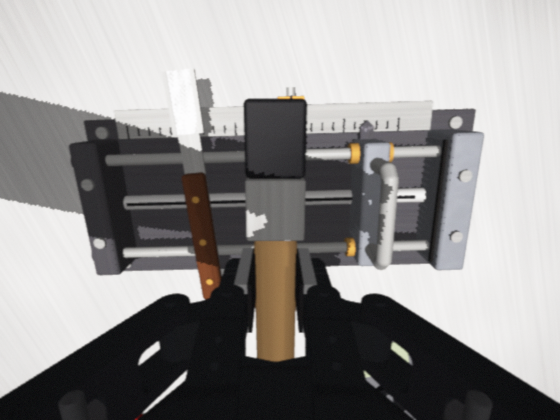

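Call:
move_arm(linear=[[-0.001, 0.026, 0.003], [-0.001, 0.026, 0.003], [-0.001, 0.026, 0.003], [-0.001, 0.026, 0.003], [-0.001, 0.026, 0.003], [-0.001, 0.026, 0.003], [-0.001, 0.026, 0.003], [-0.001, 0.026, 0.003], [-0.001, 0.026, 0.003], [-0.001, 0.026, 0.003], [-0.001, 0.026, 0.003], [-0.001, 0.026, 0.003], [-0.001, 0.026, 0.003], [-0.001, 0.026, 0.003], [0, 0, 0], [0, 0, 0], [0, 0, 0]], twist=[[0, 0, -4.75], [0, 0, -4.75], [0, 0, -4.75], [0, 0, -4.75], [0, 0, -4.75], [0, 0, -4.75], [0, 0, -4.75], [0, 0, -4.75], [0, 0, -4.75], [0, 0, -4.75], [0, 0, -4.75], [0, 0, -4.75], [0, 0, -4.75], [0, 0, -4.75], [0, 0, 0], [0, 0, 0], [0, 0, 0]])

```text
time: 7.02
eef_pos: [0.4886, 0.1722, 0.1894]
tcp_rot: [1.0, 0.008, -0.019, -0.014]
contact_force: [-0.7, -0.2, -0.8]
opening: 0.217
```

Run:
```python
from h import *
st(); shot("wrist","w6")
```

```text
t 7.02 tcp [0.4886 0.1722 0.1894] yaw 0.99 z [-0.039  0.028 -0.999] F [-0.7 -0.2 -0.8] op 0.217 q [0.13 0.   1.99 0.04 1.18 1.67]
```

View pics/w6.png

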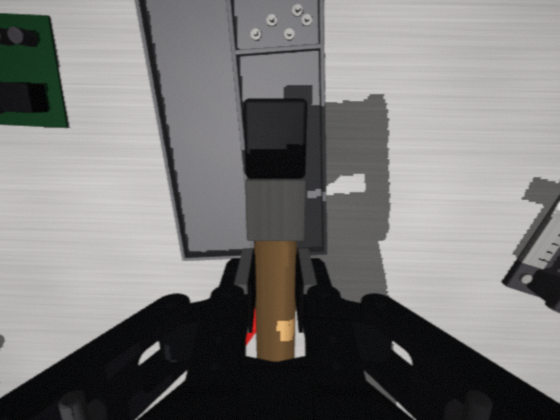

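Run:
```python
from h import *
c=np.load("w6.npz")
cv2.imwrite("pics/c5.png",cv2.resize(c["img"][0:270,130:340],None,fx=2.2,fy=2.2,interpolation=cv2.INTER_CUBIC))
for n,u,v in [("nl",183,259),("nr",326,253),("wall L",236,51),("wallR",323,45),("div top",234,2),("left top",140,2),("right top",323,2)]: print(n,ray(c,u,v,.018).round(4))
s=get_state();
```

```text
nl [0.3987 0.2759 0.018 ]
nr [0.4108 0.1195 0.018 ]
wall L [0.6064 0.2121 0.018 ]
wallR [0.6121 0.1362 0.018 ]
div top [0.6436 0.2129 0.018 ]
left top [0.6428 0.2928 0.018 ]
right top [0.6443 0.1383 0.018 ]
```

View pics/c5.png

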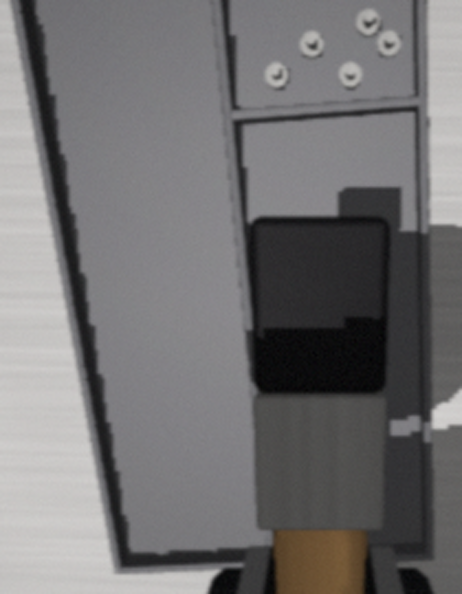

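Call:
move_arm(linear=[[0.0055, -0.0014, -0.005], [0.0055, -0.0014, -0.005], [0.0055, -0.0014, -0.005], [0.0055, -0.0014, -0.005], [0, 0, 0], [0, 0, 0], [0, 0, 0]], twist=[[-0.4, -0.55, 0.85], [-0.4, -0.55, 0.85], [-0.4, -0.55, 0.85], [-0.4, -0.55, 0.85], [0, 0, 0], [0, 0, 0], [0, 0, 0]])

```text
time: 7.65
eef_pos: [0.5129, 0.161, 0.1642]
tcp_rot: [0.999, 0.038, -0.001, 0.003]
contact_force: [0.4, -0.1, -0.1]
opening: 0.217
```

Run:
```python
from h import *
st()
```

```text
t 7.65 tcp [0.5129 0.161  0.1642] yaw 4.41 z [-0.002 -0.006 -1.   ] F [ 0.4 -0.1 -0.1] op 0.217 q [ 0.12  0.06  1.98 -0.01  1.1   1.61]
```

Call:
move_arm(linear=[[-0.001, 0.003, -0.02], [-0.001, 0.0025, -0.025], [0, 0, -0.025], [0, 0, -0.025], [0, 0, -0.015], [0, 0, 0], [0, 0, 0], [0, 0, 0]], twist=[[0.17, -0.05, 0], [0.17, -0.05, 0], [0, 0, 0], [0, 0, 0], [0, 0, 0], [0, 0, 0], [0, 0, 0], [0, 0, 0]])

```text
time: 8.32
eef_pos: [0.5141, 0.1672, 0.0558]
tcp_rot: [0.999, 0.038, 0.006, -0.001]
contact_force: [-0.9, 0.1, -0.7]
opening: 0.22
```

Run:
```python
from h import *
st(); shot("wrist","w7")
```

```text
t 8.32 tcp [0.5141 0.1672 0.0558] yaw 4.4 z [ 0.011  0.002 -1.   ] F [-0.9  0.1 -0.7] op 0.22 q [0.13 0.22 2.03 0.   0.88 1.62]
```

View pics/w7.png

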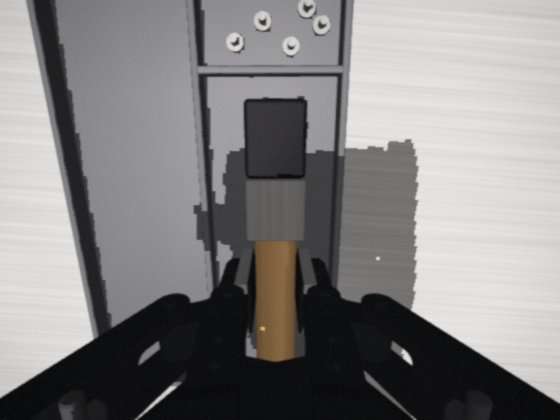

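Call:
move_arm(linear=[[-0.0015, 0, -0.008], [-0.0015, 0, -0.008], [0, 0, -0.008], [0, 0, -0.006], [0, 0, -0.003], [0, 0, 0], [0, 0, 0]], twist=[[-0.05, 0.3, 0], [-0.05, 0.3, 0], [0, 0, 0], [0, 0, 0], [0, 0, 0], [0, 0, 0], [0, 0, 0]])

```text
time: 8.95
eef_pos: [0.5146, 0.1677, 0.0245]
tcp_rot: [0.999, 0.038, 0.005, -0.0]
contact_force: [-0.3, 0.6, -0.2]
opening: 0.218
```

Run:
```python
from h import *
st()
```

```text
t 8.95 tcp [0.5146 0.1677 0.0245] yaw 4.41 z [ 0.009  0.001 -1.   ] F [-0.3  0.6 -0.2] op 0.218 q [0.13 0.27 2.04 0.   0.82 1.62]
```

Call:
move_arm(linear=[[-0.001, 0, -0.003], [-0.001, 0, -0.003], [-0.001, 0, -0.003], [0, 0, -0.001], [0, 0, 0], [0, 0, 0]], twist=[[0, 0.25, 0], [0, 0.25, 0], [0, 0, 0], [0, 0, 0], [0, 0, 0], [0, 0, 0]])

```text
time: 9.45
eef_pos: [0.5115, 0.1678, 0.0137]
tcp_rot: [0.999, 0.038, 0.0, -0.001]
contact_force: [0.6, -0.3, -0.5]
opening: 0.22
```

Run:
```python
from h import *
st()
```

```text
t 9.45 tcp [0.5115 0.1678 0.0137] yaw 4.41 z [ 0.     0.001 -1.   ] F [ 0.6 -0.3 -0.5] op 0.22 q [0.13 0.29 2.04 0.   0.81 1.62]
```

Call:
move_arm(linear=[[0, 0, 0], [0, 0, 0], [0, 0, 0], [0, 0, 0], [0, 0, 0], [0, 0, 0.01], [0, 0, 0.015], [0, 0, 0.025], [0, 0, 0.025], [0, 0, 0.025], [0, 0, 0.025], [0, 0, 0], [0, 0, 0]], twist=[[0, 0, 0], [0, 0, 0], [0, 0, 0], [0, 0, 0], [0, 0, 0], [0, 0, 0], [0, 0, 0], [0, 0, 0], [0, 0, 0], [0, 0, 0], [0, 0, 0], [0, 0, 0], [0, 0, 0]], grip=0.38)

```text
time: 10.53
eef_pos: [0.5105, 0.1677, 0.1492]
tcp_rot: [0.999, 0.039, 0.001, -0.001]
contact_force: [-0.9, 0.0, -0.3]
opening: 0.378
```

Run:
```python
from h import *
st(); c=shot("wrist","w8")
rect(c,(8,90,70),(25,255,255),.018,(240,150,325,400))
```

```text
t 10.53 tcp [0.5105 0.1677 0.1492] yaw 4.41 z [ 0.002  0.002 -1.   ] F [-0.9  0.  -0.3] op 0.378 q [0.13 0.08 1.99 0.   1.07 1.62]
(265, 178, 22, 100) [481.6 164. ] [96.4 19.2] 3.9
```

View pics/w8.png

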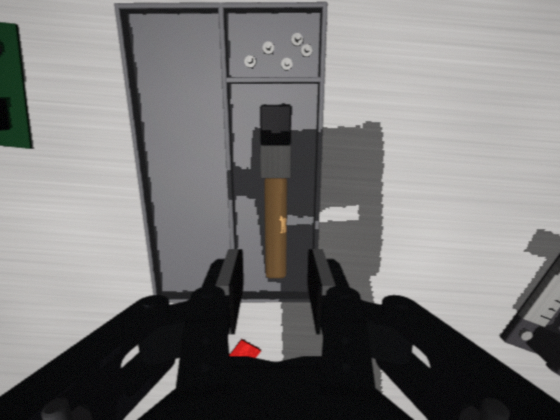

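Call:
move_arm(linear=[[-0.0036, -0.0237, 0.002], [-0.0036, -0.0237, 0.002], [-0.0036, -0.0237, 0.002], [-0.0036, -0.0237, 0.002], [-0.0036, -0.0237, 0], [-0.0036, -0.0237, 0], [-0.0036, -0.0237, 0], [-0.0036, -0.0237, 0], [-0.0036, -0.0237, 0], [-0.0036, -0.0237, 0], [-0.0036, -0.0237, 0], [-0.0036, -0.0237, 0], [-0.0036, -0.0237, 0], [-0.0036, -0.0237, 0], [-0.0036, -0.0237, 0], [0, 0, 0], [0, 0, 0], [0, 0, 0]], twist=[[0, 0, 4.78], [0, 0, 4.78], [0, 0, 4.78], [0, 0, 4.78], [0, 0, 4.78], [0, 0, 4.78], [0, 0, 4.78], [0, 0, 4.78], [0, 0, 4.78], [0, 0, 4.78], [0, 0, 4.78], [0, 0, 4.78], [0, 0, 4.78], [0, 0, 4.78], [0, 0, 4.78], [0, 0, 0], [0, 0, 0], [0, 0, 0]], grip=0.6)

```text
time: 12.08
eef_pos: [0.4392, -0.1985, 0.1366]
tcp_rot: [0.767, 0.641, -0.013, -0.012]
contact_force: [0.3, -0.9, -0.6]
opening: 0.594
```

Run:
```python
from h import *
st(); c=shot("wrist","w9")
rect(c,(0,100,20),(12,255,130),.055,(150,100,400,400))
```

```text
t 12.08 tcp [ 0.4392 -0.1985  0.1366] yaw 79.8 z [-0.035  0.002 -0.999] F [ 0.3 -0.9 -0.6] op 0.594 q [-0.63 -0.01  2.11 -0.02  1.07 -0.44]
(279, 163, 37, 149) [ 447.  -221.4] [119.9  19.5] 76.3
```

View pics/w9.png

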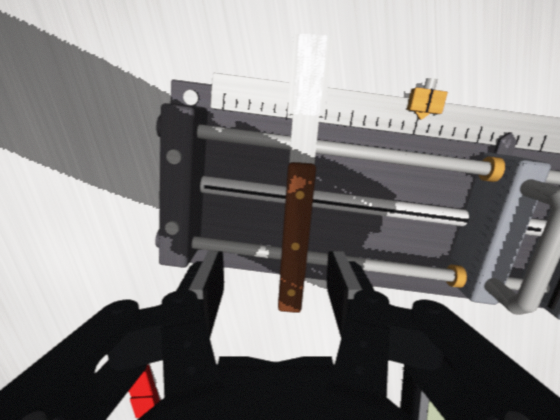

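Call:
move_arm(linear=[[0.004, 0.0029, -0.008], [0.004, 0.0029, -0.008], [0.004, 0.0029, -0.008], [0.004, 0.0029, -0.008], [0, 0, -0.008], [0, 0, 0], [0, 0, 0], [0, 0, 0]], twist=[[0, -0.5, -0.88], [0, -0.5, -0.88], [0, -0.5, -0.88], [0, -0.5, -0.88], [0, 0, 0], [0, 0, 0], [0, 0, 0], [0, 0, 0]])

```text
time: 12.8
eef_pos: [0.4561, -0.178, 0.0896]
tcp_rot: [0.787, 0.618, 0.002, -0.003]
contact_force: [0.4, -0.8, 0.1]
opening: 0.603
```

Run:
```python
from h import *
st(); c=shot("wrist","w10")
```

```text
t 12.8 tcp [ 0.4561 -0.178   0.0896] yaw 76.27 z [-0.001  0.007 -1.   ] F [ 0.4 -0.8  0.1] op 0.603 q [-0.58  0.06  2.13  0.01  0.95 -0.35]
```

View pics/w10.png

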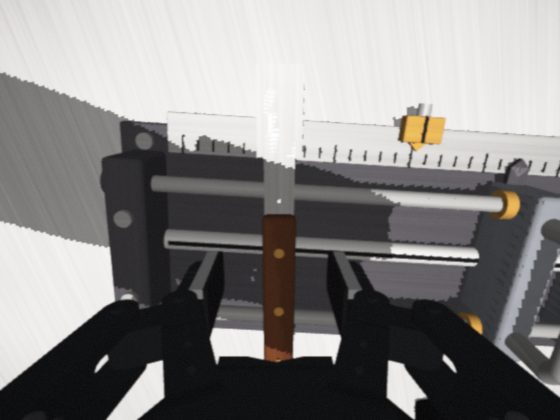

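Call:
move_arm(linear=[[0, -0.0045, -0.005], [0, -0.0045, -0.008], [0, 0, -0.008], [0, 0, -0.006], [0, 0, -0.004], [0, 0, 0], [0, 0, 0], [0, 0, 0]], twist=[[-0.2, 0, 0], [-0.2, 0, 0], [0, 0, 0], [0, 0, 0], [0, 0, 0], [0, 0, 0], [0, 0, 0], [0, 0, 0]])

```text
time: 13.52
eef_pos: [0.4564, -0.1893, 0.0563]
tcp_rot: [0.787, 0.617, -0.0, 0.001]
contact_force: [-1.2, -0.4, -0.2]
opening: 0.599
```

Run:
```python
from h import *
st()
```

```text
t 13.52 tcp [ 0.4564 -0.1893  0.0563] yaw 76.17 z [ 0.001 -0.002 -1.   ] F [-1.2 -0.4 -0.2] op 0.599 q [-0.6   0.13  2.14 -0.    0.88 -0.36]
```

Call:
move_arm(linear=[[0, 0.001, -0.003], [0, 0.001, -0.002], [0, 0, -0.001], [0, 0, 0], [0, 0, 0]], twist=[[0, 0, 0], [0, 0, 0], [0, 0, 0], [0, 0, 0], [0, 0, 0]])

```text
time: 13.93
eef_pos: [0.457, -0.1872, 0.0505]
tcp_rot: [0.787, 0.617, 0.0, 0.002]
contact_force: [-0.0, -0.3, -0.1]
opening: 0.6
```

Run:
```python
from h import *
st()
```

```text
t 13.93 tcp [ 0.457  -0.1872  0.0505] yaw 76.19 z [ 0.002 -0.003 -1.   ] F [-0.  -0.3 -0.1] op 0.6 q [-0.59  0.14  2.14 -0.    0.86 -0.35]
```

Call:
move_arm(linear=[[0, 0, 0], [0, 0, 0], [0, 0, 0], [0, 0, 0], [0, 0, 0], [0, 0, 0], [0, 0, 0], [0, 0, 0]], twist=[[0, 0, 0], [0, 0, 0], [0, 0, 0], [0, 0, 0], [0, 0, 0], [0, 0, 0], [0, 0, 0], [0, 0, 0]], grip=0, force=60)

```text
time: 14.6
eef_pos: [0.4574, -0.1874, 0.0511]
tcp_rot: [0.787, 0.617, 0.0, 0.002]
contact_force: [-0.5, -0.2, -0.3]
opening: 0.211
```

Call:
move_arm(linear=[[0, 0, 0.008], [0, 0, 0.02], [0, 0, 0.025], [0, 0, 0.025], [0, 0, 0.025], [0, 0, 0.02], [0, 0, 0], [0, 0, 0]], twist=[[0, 0, 0], [0, 0, 0], [0, 0, 0], [0, 0, 0], [0, 0, 0], [0, 0, 0], [0, 0, 0], [0, 0, 0]])

```text
time: 15.27
eef_pos: [0.4534, -0.1848, 0.1788]
tcp_rot: [0.787, 0.617, -0.001, -0.001]
contact_force: [-0.3, 0.1, -1.1]
opening: 0.218
```

Run:
```python
from h import *
st(); shot("wrist","w11")
```

```text
t 15.27 tcp [ 0.4534 -0.1848  0.1788] yaw 76.19 z [-0.003  0.001 -1.   ] F [-0.3  0.1 -1.1] op 0.218 q [-0.59 -0.07  2.08 -0.    1.13 -0.35]
```

View pics/w11.png

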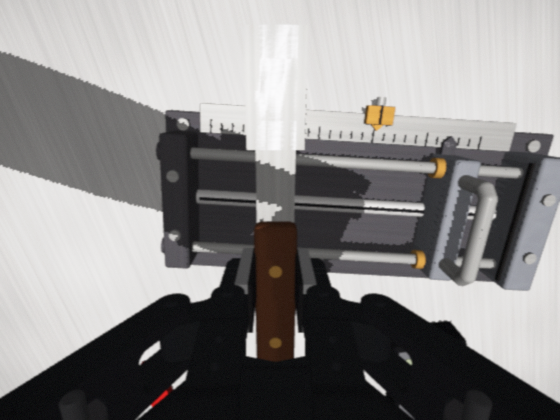

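Call:
move_arm(linear=[[0.005, 0.0255, 0.001], [0.005, 0.0255, 0.001], [0.005, 0.0255, 0.001], [0.005, 0.0255, 0.001], [0.005, 0.0255, 0.001], [0.005, 0.0255, 0.001], [0.005, 0.0255, 0.001], [0.005, 0.0255, 0.001], [0.005, 0.0255, 0.001], [0.005, 0.0255, 0.001], [0.005, 0.0255, 0.001], [0.005, 0.0255, 0.001], [0.005, 0.0255, 0.001], [0.005, 0.0255, 0.001], [0.005, 0.0255, 0.001], [0.005, 0.0255, 0.001], [0, 0, 0], [0, 0, 0], [0, 0, 0]], twist=[[0, 0, -4.4], [0, 0, -4.4], [0, 0, -4.4], [0, 0, -4.4], [0, 0, -4.4], [0, 0, -4.4], [0, 0, -4.4], [0, 0, -4.4], [0, 0, -4.4], [0, 0, -4.4], [0, 0, -4.4], [0, 0, -4.4], [0, 0, -4.4], [0, 0, -4.4], [0, 0, -4.4], [0, 0, -4.4], [0, 0, 0], [0, 0, 0], [0, 0, 0]])

```text
time: 16.9
eef_pos: [0.5139, 0.2426, 0.1541]
tcp_rot: [0.999, 0.017, -0.025, -0.014]
contact_force: [-1.1, 0.4, -1.2]
opening: 0.212
```

Run:
```python
from h import *
st(); shot("wrist","w12")
```

```text
t 16.9 tcp [0.5139 0.2426 0.1541] yaw 1.99 z [-0.05   0.028 -0.998] F [-1.1  0.4 -1.2] op 0.212 q [0.25 0.16 1.89 0.04 1.13 1.76]
```

View pics/w12.png

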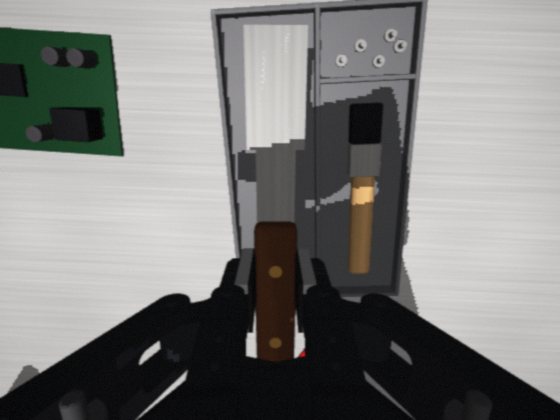

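Run:
```python
from h import *
c=np.load("w12.npz")
for u,v in [(213,11),(425,2),(318,9),(404,293)]: print(ray(c,u,v,.018).round(4))
```

```text
[0.6513 0.2964 0.018 ]
[0.6612 0.1412 0.018 ]
[0.6547 0.2184 0.018 ]
[0.4126 0.1135 0.018 ]
```

Call:
move_arm(linear=[[0.002, 0.001, -0.01], [0.002, 0.001, -0.01], [0.002, 0.001, -0.01], [0.002, 0.001, -0.01], [0, 0, -0.01], [0, 0, 0], [0, 0, 0], [0, 0, 0]], twist=[[-0.4, -0.7, 0.6], [-0.4, -0.7, 0.6], [-0.4, -0.7, 0.6], [-0.4, -0.7, 0.6], [0, 0, 0], [0, 0, 0], [0, 0, 0], [0, 0, 0]])

```text
time: 17.62
eef_pos: [0.5202, 0.2377, 0.0987]
tcp_rot: [0.999, 0.035, -0.003, 0.002]
contact_force: [0.1, 0.5, -0.7]
opening: 0.21
```

Run:
```python
from h import *
st()
```

```text
t 17.62 tcp [0.5202 0.2377 0.0987] yaw 4.03 z [-0.007 -0.005 -1.   ] F [ 0.1  0.5 -0.7] op 0.21 q [ 0.25  0.22  1.93 -0.    1.    1.76]
```

Call:
move_arm(linear=[[0.001, 0.0045, -0.008], [0, 0.0045, -0.012], [0, 0, -0.012], [0, 0, -0.012], [0, 0, -0.008], [0, 0, 0], [0, 0, 0], [0, 0, 0]], twist=[[0.15, -0.2, 0.2], [0.15, -0.2, 0.2], [0, 0, 0], [0, 0, 0], [0, 0, 0], [0, 0, 0], [0, 0, 0], [0, 0, 0]])

```text
time: 18.28
eef_pos: [0.5232, 0.247, 0.0444]
tcp_rot: [0.999, 0.038, 0.003, -0.001]
contact_force: [0.1, -0.7, -1.2]
opening: 0.212
```

Run:
```python
from h import *
st(); shot("wrist","w13")
```

```text
t 18.28 tcp [0.5232 0.247  0.0444] yaw 4.39 z [ 0.005  0.002 -1.   ] F [ 0.1 -0.7 -1.2] op 0.212 q [0.27 0.31 1.94 0.   0.89 1.76]
```

View pics/w13.png

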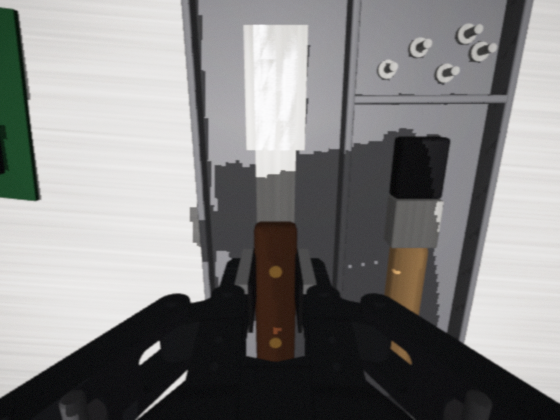

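Call:
move_arm(linear=[[0, 0, -0.007], [0, 0, -0.007], [0, 0, -0.006], [0, 0, -0.003], [0, 0, 0], [0, 0, 0]], twist=[[-0.05, 0.15, 0], [-0.05, 0.15, 0], [0, 0, 0], [0, 0, 0], [0, 0, 0], [0, 0, 0]])

```text
time: 18.83
eef_pos: [0.5247, 0.2473, 0.0209]
tcp_rot: [0.999, 0.038, 0.002, -0.0]
contact_force: [-0.4, 0.2, -0.8]
opening: 0.215
```

Run:
```python
from h import *
st()
```

```text
t 18.83 tcp [0.5247 0.2473 0.0209] yaw 4.37 z [ 0.003  0.001 -1.   ] F [-0.4  0.2 -0.8] op 0.215 q [0.27 0.36 1.94 0.   0.85 1.76]
```

Call:
move_arm(linear=[[0, 0, -0.003], [0, 0, -0.002], [0, 0, -0.001], [0, 0, 0], [0, 0, 0]], twist=[[0, 0.15, 0], [0, 0, 0], [0, 0, 0], [0, 0, 0], [0, 0, 0]])

```text
time: 19.25
eef_pos: [0.525, 0.2474, 0.0146]
tcp_rot: [0.999, 0.038, 0.0, -0.001]
contact_force: [0.6, 0.7, -1.5]
opening: 0.214
```

Run:
```python
from h import *
st()
```

```text
t 19.25 tcp [0.525  0.2474 0.0146] yaw 4.38 z [ 0.001  0.001 -1.   ] F [ 0.6  0.7 -1.5] op 0.214 q [0.27 0.37 1.94 0.   0.84 1.76]
```

Call:
move_arm(linear=[[0, 0, 0], [0, 0, 0], [0, 0, 0], [0, 0, 0], [0, 0, 0], [0, 0, 0.01], [0, 0, 0.015], [0, 0, 0.025], [0, 0, 0.025], [0, 0, 0.025], [0, 0, 0.025], [0, 0, 0.025], [0, 0, 0], [0, 0, 0]], twist=[[0, 0, 0], [0, 0, 0], [0, 0, 0], [0, 0, 0], [0, 0, 0], [0, 0, 0], [0, 0, 0], [0, 0, 0], [0, 0, 0], [0, 0, 0], [0, 0, 0], [0, 0, 0], [0, 0, 0], [0, 0, 0]], grip=0.38)

```text
time: 20.42
eef_pos: [0.5242, 0.2472, 0.178]
tcp_rot: [0.999, 0.038, 0.002, -0.001]
contact_force: [-1.4, -0.3, -0.1]
opening: 0.379
```

Run:
```python
from h import *
st(); c=shot("wrist","w14")
rect(c,(0,100,20),(12,255,130),.018,(240,150,310,400))
rect(c,(8,90,70),(25,255,255),.018,(320,150,420,300))
P=pts(c)
for u,v in [(275,70),(275,100),(275,230)]: print(P[v,u].round(4))
for u,v in [(160,8),(364,5)]: print(ray(c,u,v,.018))
```

```text
t 20.42 tcp [0.5242 0.2472 0.178 ] yaw 4.38 z [ 0.004  0.002 -1.   ] F [-1.4 -0.3 -0.1] op 0.379 q [0.27 0.13 1.87 0.   1.13 1.76]
(266, 166, 20, 113) [489.9 243.5] [119.3  18.6] 4.4
(341, 193, 24, 89) [480.8 165.6] [96.5 21. ] 4.4
[0.635  0.2549 0.0042]
[0.609  0.2529 0.0067]
[0.4846 0.2433 0.0179]
[0.67331983 0.35348381 0.018     ]
[0.68842006 0.18514356 0.018     ]
```

View pics/w14.png

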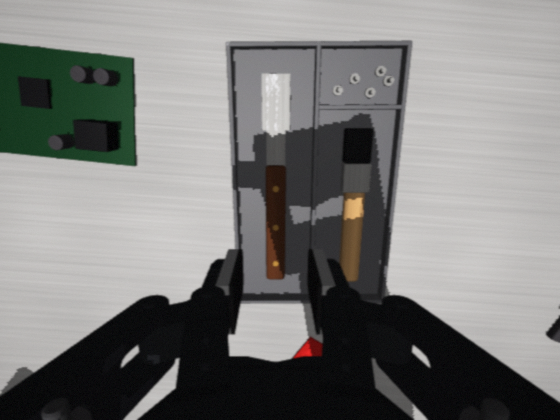

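Call:
move_arm(linear=[[0.0042, -0.0276, 0.003], [0.0042, -0.0276, 0.003], [0.0042, -0.0276, 0.003], [0.0042, -0.0276, 0.003], [0.0042, -0.0276, 0.003], [0.0042, -0.0276, 0.003], [0.0042, -0.0276, 0.003], [0.0042, -0.0276, 0.003], [0.0042, -0.0276, 0.003], [0.0042, -0.0276, 0.003], [0.0042, -0.0276, 0.003], [0.0042, -0.0276, 0.003], [0.0042, -0.0276, 0.003], [0.0042, -0.0276, 0.003], [0.0042, -0.0276, 0.003], [0.0042, -0.0276, 0.003], [0.0042, -0.0276, 0.003], [0, 0, 0], [0, 0, 0], [0, 0, 0]], twist=[[0, 0, 4.1], [0, 0, 4.1], [0, 0, 4.1], [0, 0, 4.1], [0, 0, 4.1], [0, 0, 4.1], [0, 0, 4.1], [0, 0, 4.1], [0, 0, 4.1], [0, 0, 4.1], [0, 0, 4.1], [0, 0, 4.1], [0, 0, 4.1], [0, 0, 4.1], [0, 0, 4.1], [0, 0, 4.1], [0, 0, 4.1], [0, 0, 0], [0, 0, 0], [0, 0, 0]], grip=0.6)

```text
time: 22.13
eef_pos: [0.5797, -0.241, 0.1979]
tcp_rot: [0.778, 0.627, -0.019, -0.014]
contact_force: [0.6, -0.4, -0.4]
opening: 0.597
```

Run:
```python
from h import *
st(); c=shot("wrist","w15")
```

```text
t 22.13 tcp [ 0.5797 -0.241   0.1979] yaw 77.75 z [-0.047 -0.003 -0.999] F [ 0.6 -0.4 -0.4] op 0.597 q [-0.55  0.24  1.71 -0.03  1.23 -0.32]
```

View pics/w15.png

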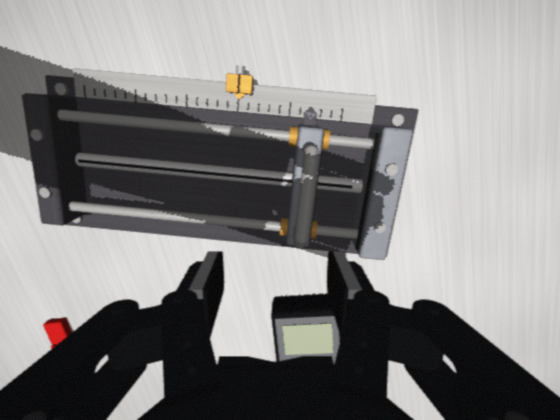

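Call:
move_arm(linear=[[0.003, 0, 0], [0.003, 0, 0], [0.003, 0, 0], [0.003, 0, 0], [0, 0, 0], [0, 0, 0], [0, 0, 0]], twist=[[0, -0.65, -0.65], [0, -0.65, -0.65], [0, -0.65, -0.65], [0, -0.65, -0.65], [0, 0, 0], [0, 0, 0], [0, 0, 0]])

```text
time: 22.77
eef_pos: [0.5925, -0.2345, 0.1963]
tcp_rot: [0.793, 0.61, 0.001, -0.001]
contact_force: [-0.6, 0.2, -0.4]
opening: 0.6
```

Run:
```python
from h import *
st(); c=shot("wrist","w16")
cv2.imwrite("pics/c6.png",cv2.resize(c["img"][50:270,180:380],None,fx=2.7,fy=2.7,interpolation=cv2.INTER_CUBIC))
```

```text
t 22.77 tcp [ 0.5925 -0.2345  0.1963] yaw 75.16 z [ 0.     0.002 -1.   ] F [-0.6  0.2 -0.4] op 0.6 q [-0.54  0.24  1.71  0.    1.19 -0.28]
```

View pics/c6.png

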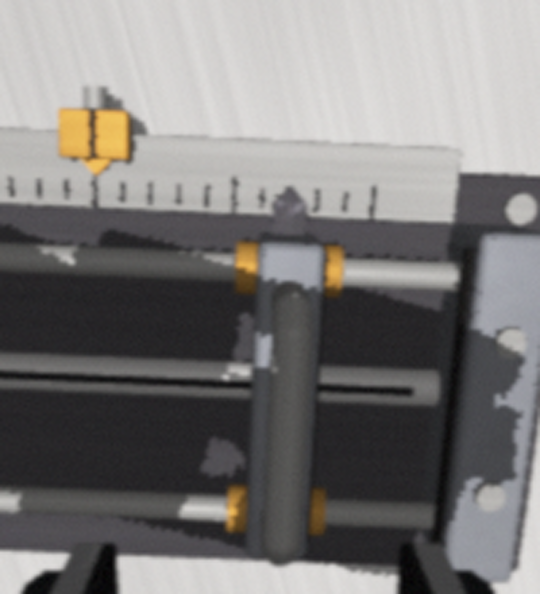

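View pics/w16.png

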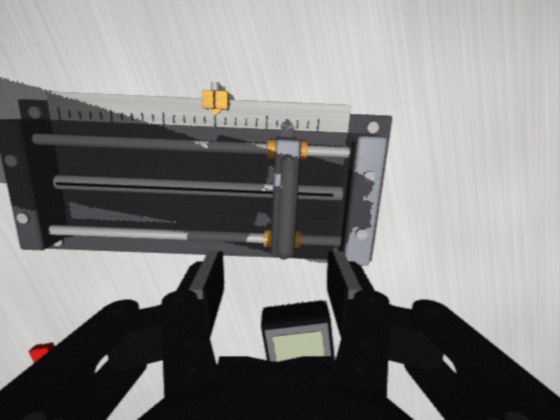

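Run:
```python
from h import *
c=np.load("w16.npz")
f=lambda x,y,z: ray(c,180+(x+.5)/2.7-.5,50+(y+.5)/2.7-.5,z)
print("bar top/bot/mid",*[f(x,y,.09).round(4)[:2] for x,y in [(293,290),(281,550),(287,422)]])
a=f(289,188,.0215); b=f(96,176,.0215); d=a-b; print("ptr",a.round(4),"cur",b.round(4),d.round(4),np.hypot(d[0],d[1]),np.degrees(np.arctan2(d[1],d[0])))
for z,p,q in [(.036,(40,139.5),(340,152)),(.036,(55,230),(340,240)),(.02,(62,93.5),(349,105))]:
    P=ray(c,*p,z);Q=ray(c,*q,z);D=Q-P; print(np.degrees(np.arctan2(D[1],D[0])).round(2))
# gold contour of cursor
m,r=rect(c,(15,120,120),(35,255,255),.03,(195,80,235,118))
```

```text
bar top/bot/mid [ 0.6125 -0.1987] [ 0.589  -0.2765] [ 0.6011 -0.2364]
ptr [ 0.6202 -0.1733  0.0215] cur [ 0.5554 -0.1519  0.0215] [ 0.0648 -0.0214  0.    ] 0.06825247836702679 -18.2575938614569
-17.19
-16.99
-17.01
(202, 91, 26, 23) [ 559.8 -141.1] [19.5 23. ] 72.6
```

Call:
move_arm(linear=[[0.003, -0.0005, -0.01], [0.003, -0.0005, -0.02], [0.0025, -0.001, -0.02], [0, 0, -0.015], [0, 0, -0.005], [0, 0, 0], [0, 0, 0], [0, 0, 0]], twist=[[0, 0, -0.75], [0, 0, -0.75], [0, 0, -0.7], [0, 0, 0], [0, 0, 0], [0, 0, 0], [0, 0, 0], [0, 0, 0]])

```text
time: 23.48
eef_pos: [0.6024, -0.2373, 0.1227]
tcp_rot: [0.806, 0.592, 0.001, 0.001]
contact_force: [0.4, -0.3, -0.4]
opening: 0.603
```

Run:
```python
from h import *
st(); c=shot("wrist","w17")
```

```text
t 23.48 tcp [ 0.6024 -0.2373  0.1227] yaw 72.61 z [ 0.003 -0.    -1.   ] F [ 0.4 -0.3 -0.4] op 0.603 q [-0.53  0.34  1.74  0.    1.06 -0.23]
```

View pics/w17.png

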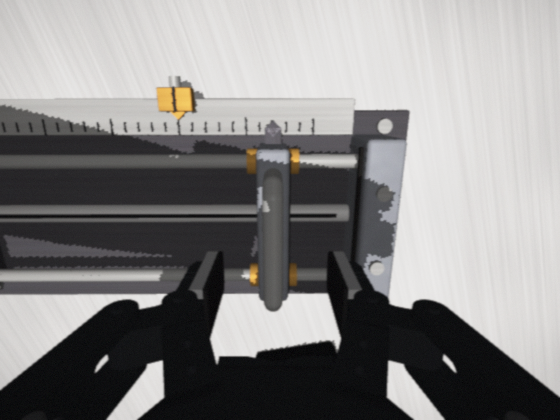

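Call:
move_arm(linear=[[0, 0, -0.008], [0, 0, -0.01], [0, 0, -0.01], [0, 0, -0.007], [0, 0, -0.003], [0, 0, 0], [0, 0, 0]], twist=[[0, 0.1, 0], [0, 0.1, 0], [0, 0, 0], [0, 0, 0], [0, 0, 0], [0, 0, 0], [0, 0, 0]])

```text
time: 24.12
eef_pos: [0.6037, -0.2381, 0.0837]
tcp_rot: [0.806, 0.592, 0.001, 0.002]
contact_force: [0.6, -0.1, -0.9]
opening: 0.603
```

Run:
```python
from h import *
st()
c=np.load("w17.npz"); a=ray(c,273,124,.0215); b=ray(c,179,118.5,.0215); ax=np.array([np.cos(np.radians(17)),-np.sin(np.radians(17)),0]); print(a,b,(a-b)@ax)
shot("wrist","w18")
```

```text
t 24.12 tcp [ 0.6037 -0.2381  0.0837] yaw 72.6 z [ 0.004 -0.003 -1.   ] F [ 0.6 -0.1 -0.9] op 0.603 q [-0.53  0.39  1.75 -0.    1.   -0.23]
[ 0.62052804 -0.17538136  0.0215    ] [ 0.55645715 -0.15127094  0.0215    ] 0.06832050087707028
```

View pics/w18.png

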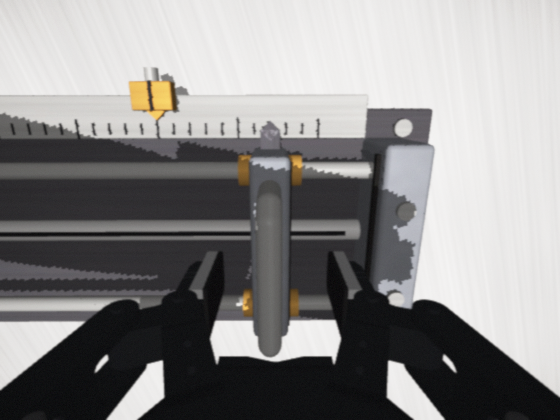

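Call:
move_arm(linear=[[-0.001, 0, -0.003], [-0.001, 0.0005, -0.002], [0, 0, 0], [0, 0, 0]], twist=[[0.1, 0.2, 0.2], [0, 0, 0.2], [0, 0, 0], [0, 0, 0]])

```text
time: 24.5
eef_pos: [0.6021, -0.2378, 0.0794]
tcp_rot: [0.804, 0.595, 0.0, 0.001]
contact_force: [-0.1, -0.0, -0.4]
opening: 0.604
```

Call:
move_arm(linear=[[0, 0, 0], [0, 0, 0], [0, 0, 0], [0, 0, 0], [0, 0, 0], [0, 0, 0], [0, 0, 0], [0, 0, 0], [0, 0, 0]], twist=[[0, 0, 0], [0, 0, 0], [0, 0, 0], [0, 0, 0], [0, 0, 0], [0, 0, 0], [0, 0, 0], [0, 0, 0], [0, 0, 0]], grip=0, force=60)

```text
time: 25.25
eef_pos: [0.6008, -0.2375, 0.0801]
tcp_rot: [0.804, 0.595, -0.001, -0.0]
contact_force: [-1.0, -0.7, 0.6]
opening: 0.116
```

Run:
```python
from h import *
st()
shot("wrist","w19")
```

```text
t 25.25 tcp [ 0.6008 -0.2375  0.0801] yaw 73.03 z [-0.002 -0.001 -1.   ] F [-1.  -0.7  0.6] op 0.116 q [-0.53  0.39  1.75 -0.    1.   -0.24]
```

View pics/w19.png

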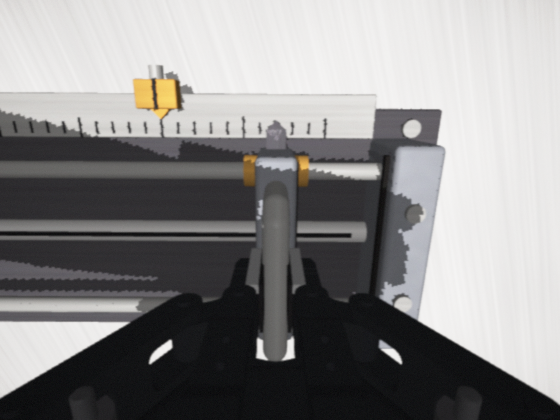

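Call:
move_arm(linear=[[-0.0038, 0.0012, 0], [-0.0038, 0.0012, 0], [-0.0038, 0.0012, 0], [-0.0038, 0.0012, 0], [-0.0038, 0.0012, 0], [-0.0038, 0.0012, 0], [-0.0038, 0.0012, 0], [-0.0038, 0.0012, 0], [-0.0038, 0.0012, 0], [-0.0038, 0.0012, 0], [-0.0038, 0.0012, 0], [-0.0038, 0.0012, 0], [0, 0, 0]], twist=[[0, 0, 0], [0, 0, 0], [0, 0, 0], [0, 0, 0], [0, 0, 0], [0, 0, 0], [0, 0, 0], [0, 0, 0], [0, 0, 0], [0, 0, 0], [0, 0, 0], [0, 0, 0], [0, 0, 0]])

```text
time: 26.38
eef_pos: [0.5723, -0.2287, 0.0802]
tcp_rot: [0.804, 0.593, 0.017, 0.028]
contact_force: [5.0, -2.4, -4.7]
opening: 0.117
```

Run:
```python
from h import *
st()
shot("wrist","w20")
```

```text
t 26.38 tcp [ 0.5723 -0.2287  0.0802] yaw 72.79 z [ 0.061 -0.024 -0.998] F [ 5.  -2.4 -4.7] op 0.117 q [-0.55  0.3   1.87  0.01  0.9  -0.26]
```

View pics/w20.png

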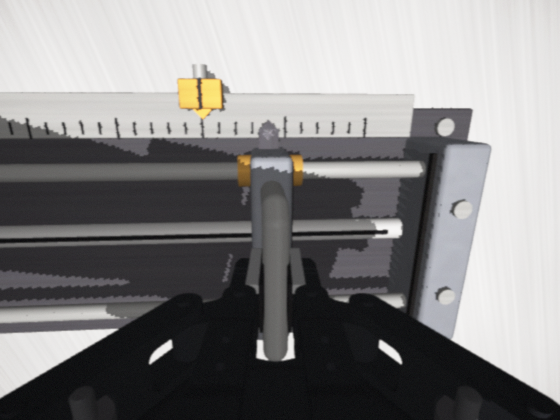

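Call:
move_arm(linear=[[-0.0045, 0.0014, 0], [-0.0045, 0.0014, 0], [-0.0045, 0.0014, 0], [-0.0045, 0.0014, 0], [-0.0045, 0.0014, 0], [-0.0045, 0.0014, 0], [-0.0045, 0.0014, 0], [-0.0045, 0.0014, 0], [0, 0, 0]], twist=[[0.25, 0.65, 0], [0.25, 0.65, 0], [0.25, 0.65, 0], [0.25, 0.65, 0], [0.25, 0.65, 0], [0.25, 0.65, 0], [0.25, 0.65, 0], [0.25, 0.65, 0], [0, 0, 0]])

```text
time: 27.18
eef_pos: [0.5517, -0.2222, 0.0802]
tcp_rot: [0.805, 0.593, 0.006, 0.01]
contact_force: [6.8, -1.2, -5.5]
opening: 0.113
```

Run:
```python
from h import *
st()
```

```text
t 27.18 tcp [ 0.5517 -0.2222  0.0802] yaw 72.68 z [ 0.021 -0.009 -1.   ] F [ 6.8 -1.2 -5.5] op 0.113 q [-0.55  0.28  1.9   0.    0.94 -0.25]
```

Call:
move_arm(linear=[[-0.0045, 0.0014, 0], [-0.0045, 0.0014, 0], [-0.0045, 0.0014, 0], [-0.0045, 0.0014, 0], [-0.0045, 0.0014, 0], [0, 0, 0]], twist=[[0.15, 0.5, 0.05], [0.15, 0.5, 0.05], [0.15, 0.5, 0.05], [0.15, 0.5, 0.05], [0.15, 0.5, 0.05], [0, 0, 0]])

```text
time: 27.68
eef_pos: [0.5416, -0.2192, 0.0801]
tcp_rot: [0.805, 0.593, 0.004, 0.01]
contact_force: [7.7, -0.9, -6.7]
opening: 0.114
```

Run:
```python
from h import *
st()
c=shot("wrist","w21")
cv2.imwrite("pics/c7.png",cv2.resize(c["img"][50:200,170:370],None,fx=4,fy=4,interpolation=cv2.INTER_CUBIC))
```

```text
t 27.68 tcp [ 0.5416 -0.2192  0.0801] yaw 72.79 z [ 0.019 -0.011 -1.   ] F [ 7.7 -0.9 -6.7] op 0.114 q [-0.56  0.26  1.92  0.    0.93 -0.26]
```

View pics/c7.png

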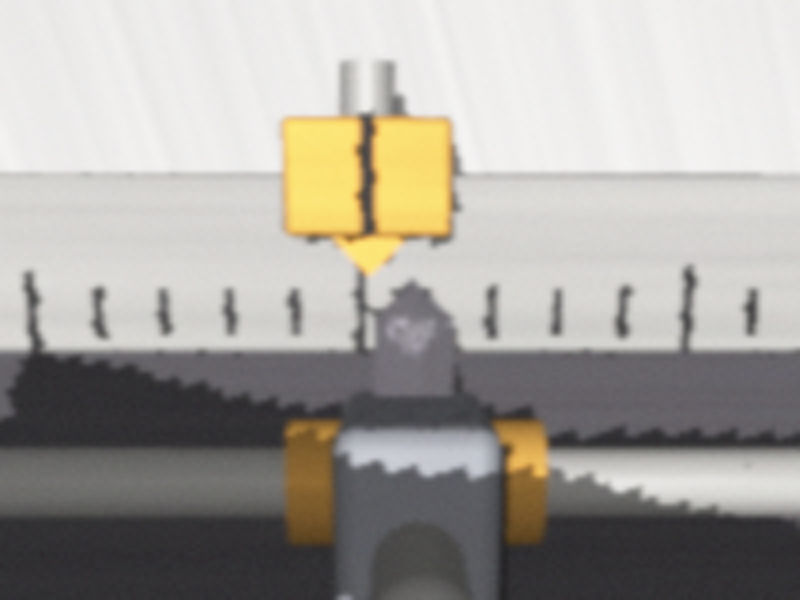

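Call:
move_arm(linear=[[-0.0045, 0.0014, 0], [-0.0045, 0.0014, 0], [-0.0045, 0.0014, 0], [0, 0, 0]], twist=[[0.2, 0.5, 0], [0.2, 0.5, 0], [0.2, 0.5, 0], [0, 0, 0]])

```text
time: 28.07
eef_pos: [0.5369, -0.2177, 0.0802]
tcp_rot: [0.805, 0.593, 0.005, 0.011]
contact_force: [7.4, -2.1, -6.0]
opening: 0.115
```

Run:
```python
from h import *
st()
c=shot("wrist","w22")
cv2.imwrite("pics/c8.png",cv2.resize(c["img"][50:200,170:370],None,fx=4,fy=4,interpolation=cv2.INTER_CUBIC))
```

```text
t 28.07 tcp [ 0.5369 -0.2177  0.0802] yaw 72.69 z [ 0.022 -0.012 -1.   ] F [ 7.4 -2.1 -6. ] op 0.115 q [-0.56  0.25  1.94  0.    0.93 -0.26]
```

View pics/c8.png

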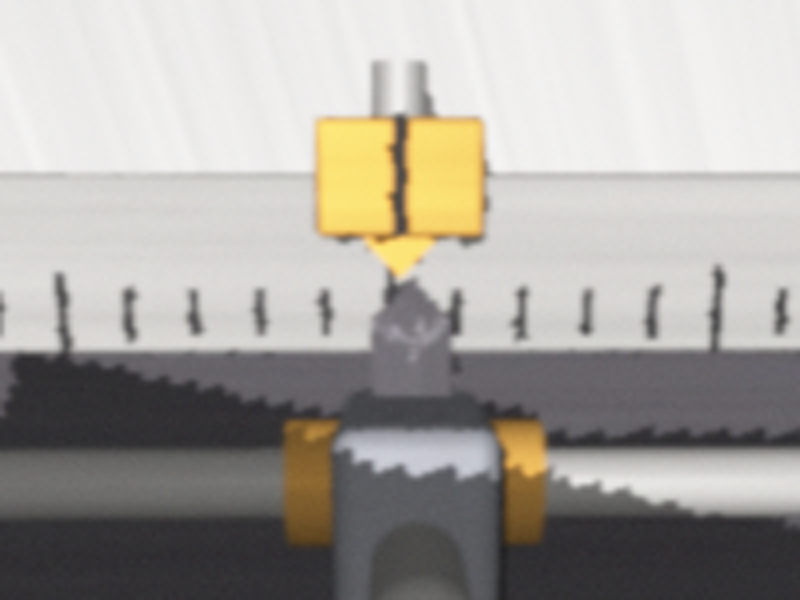

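Call:
move_arm(linear=[[-0.004, 0.0012, 0], [-0.001, 0.0003, 0]], twist=[[0.1, 0.3, 0], [0, 0.1, 0]])

```text
time: 28.28
eef_pos: [0.5363, -0.2175, 0.0802]
tcp_rot: [0.806, 0.592, 0.007, 0.015]
contact_force: [7.8, -1.9, -5.6]
opening: 0.116
```

Run:
```python
from h import *
st()
for i in range(20): cam("top")
st()
c=shot("wrist","w23")
cv2.imwrite("pics/c9.png",cv2.resize(c["img"][50:200,170:370],None,fx=4,fy=4,interpolation=cv2.INTER_CUBIC))
c=shot("top","t2"); cv2.imwrite("pics/c10.png",cv2.resize(c["img"][145:270,185:390],None,fx=3.8,fy=3.8,interpolation=cv2.INTER_CUBIC))
st()
```

```text
t 28.28 tcp [ 0.5363 -0.2175  0.0802] yaw 72.65 z [ 0.029 -0.015 -0.999] F [ 7.8 -1.9 -5.6] op 0.116 q [-0.56  0.24  1.94  0.    0.92 -0.26]
t 29.28 tcp [ 0.5366 -0.2176  0.0802] yaw 72.66 z [ 0.029 -0.015 -0.999] F [ 9.3 -1.9 -6.7] op 0.118 q [-0.56  0.25  1.94  0.    0.92 -0.26]
t 29.38 tcp [ 0.5365 -0.2176  0.0801] yaw 72.65 z [ 0.029 -0.015 -0.999] F [ 7.6 -2.2 -6.8] op 0.118 q [-0.56  0.25  1.94  0.    0.92 -0.26]
```

View pics/c9.png

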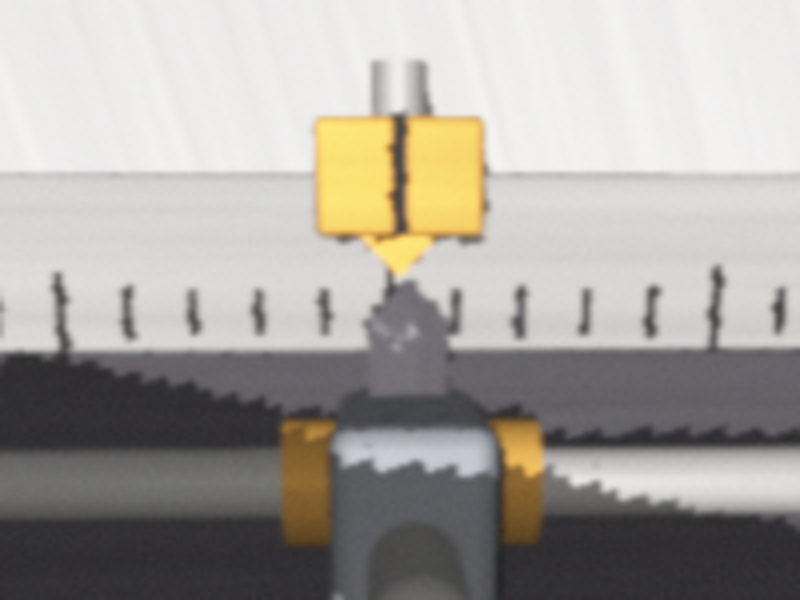

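View pics/c10.png

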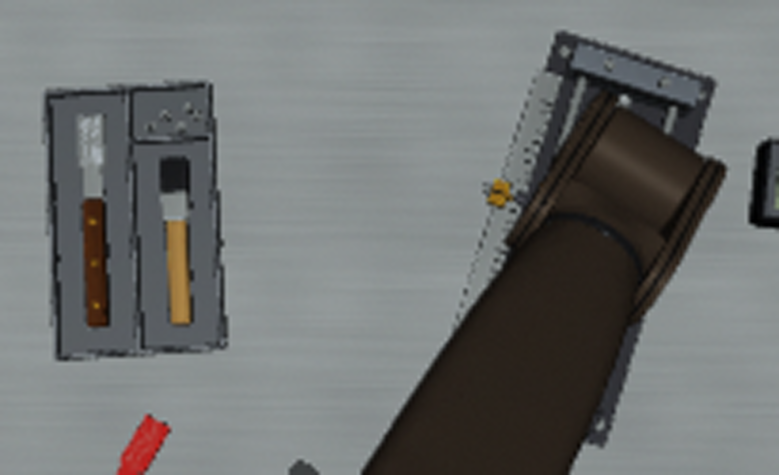

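```bash
python3 -c "
from h import *
st(); print(sign_off())"
```

```text
t 29.38 tcp [ 0.5365 -0.2176  0.0801] yaw 72.65 z [ 0.029 -0.015 -0.999] F [ 7.6 -2.2 -6.8] op 0.118 q [-0.56  0.25  1.94  0.    0.92 -0.26]
the job is handed in; nothing more can be done
None
```

I moved the brush into the short compartment and the spatula into the long one. Then I pulled the sprung jaw open by its handle and handed the job in at 29.4 s, still holding it with a 60 N grip setting.

- **Tools in the tray:** The last top picture shows both tools lying flat, lengthwise and clear of the fingers. The measured positions are a few millimetres from each compartment's centre and about 0–1° off its axis.
- **Jaw:** In the last close-up the pointer is about 1 mm short of the cursor. The jaw held steady for the second before sign-off, drifting about 0.3 mm, with roughly 8 N of spring pull on the tool.
- **Other things:** The cursor shows no sign of having been touched, and I saw no contact with the bystanders, though I did not measure their positions at the end.
- **Disagreements:** My two measurements of the tray's centre differed by about 6 mm along its length, so I used the average when placing the spatula. The tool ended tilted about 2° while holding the jaw, and I left it that way.

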